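# Change the records-desk printer over to single sheets

## Task

Change the printer over from continuous paper to single sheets: flip its blue paper-release lever from the front position right over to the rear one, and take the grey sheet guide out of the desk sorter and set it up on the printer, foot down in the channel across the top, ribbed side to the front, leaning back on the two rear sheet rests. Lower the guide into place rather than dropping it, and leave the tablet, clipboard, stapler and pen cup where they are.

Things in the scene. Friction and masses are not known exactly. Their poses are not given: they have to be found in the camera images.
- printer: Light-grey dot-matrix printer, fixed, 366 mm wide (its y), 275 deep (its x), flat deck 112 mm up, front to the robot. Origin: centre of its underside; x to its rear, y to its left end, z up. On the deck, front to back: dark printing cover (x -95 to -5, y -143 to +107, top z 138), sheet channel, sheet rests; the blue lever stands near the left end (y +150).
- channel (a point): Middle of the sheet channel's floor, at x 26, y 0, z 112 mm in the printer's frame, turned like it. The channel runs along y: 210 mm long between 22 mm high end cheeks, 16 mm wide (8 mm to either side of this point). Front lip 14 mm high. Its rear side, tractor cover and rests, rises from the floor's rear edge and leans back (to +x) 25 degrees from upright.
- rests (a point): Midway between the top ends of the two dark sheet rests, on the plane of their front faces: 86 mm above the deck, x 74 mm in the printer's frame. Each rest is 16 mm wide, at y = +-65 mm, and slopes back 25 degrees from upright. Between and below them a grey tractor cover of the same slope reaches 39 mm above the deck.
- release_lever (a joint): Angle of the blue release lever, rad: 0 = front position (continuous paper, leaning 23 degrees to the front), 0.8 = rear position (single sheets, 23 degrees to the rear). Hinged along the printer's y at x 20, y 150, z 90 mm in its frame. An over-centre spring holds it at either end: 2 to 3 N at the tip starts it, past the middle (0.4) it snaps over by itself.
- lever_tip (a point): Top end of the release lever, 85 mm from its hinge. The upper 28 mm is a blue paddle 26 mm wide (along the hinge) and 11 mm thick; the stem below is 7 by 9 mm. The tip is at z 168 mm in the printer's frame, x -13 mm (front position) or +53 mm (rear).
- sheet_guide: Grey flat panel, 200 mm wide (its y), 140 high (z), 8 thick (x), about 0.2 kg. Origin: middle of its foot edge. Its -x face is the front, with two upright white ribs 6 mm proud, 9 wide, at y = +-78, from 32 to 132 mm above the foot. It starts upright in one of the sorter's bays, front to the robot; pinch it across its 8 mm at the middle of the top edge.
- sorter: Green desk sorter, fixed, base 176 x 116 x 12 mm. Origin: centre of its underside. Three bays at x -62, 0 and +62 mm in its frame, each 12.6 mm wide between two upright plates, 110 mm wide (y), that reach 70 mm above the desk; a bay's floor is 12 mm up. It holds the sheet guide, the tablet and the clipboard in any order.
- tablet: Black tablet, 198 wide x 122 high x 9 mm, standing in a bay of the sorter. Origin: middle of its foot edge. Leave in place.
- clipboard: Brown clipboard with a steel clip, 155 wide x 108 high x 7 mm (12 mm at the clip), standing in a bay of the sorter. Origin: middle of its foot edge. Leave in place.
- stapler: Red and black stapler, 145 x 36 x 50 mm, behind the work. Origin: centre of its underside. Leave in place.
- pen_cup: White square pen cup, 75 x 75 x 95 mm, with pens up to 150 mm, on the right-hand side of the desk. Origin: centre of its underside. Leave in place.

How it is judged (in metres and radians):
At the end, for the whole second after the job is handed in: Lever at its rear stop (above 0.72 rad). Guide at rest, its foot middle within 10 mm (printer x), 12 mm (y) and -4 to +6 mm (height) of the channel point, square to the printer within 0.1 rad, ribbed face to the front, leaning back 16 to 34 degrees from upright (value of joint release_lever above 0.72 rad and x of sheet_guide in the frame of channel between -0.01 and 0.01 m and y of sheet_guide in the frame of channel between -0.012 and 0.012 m and z of sheet_guide in the frame of channel between -0.004 and 0.006 m and angle between sheet_guide's own z axis and vertical between 0.28 and 0.6 rad and angle between sheet_guide's own x axis and vertical above 1.8 rad and angle between the y axis of sheet_guide and the y axis of printer, either way round below 0.1 rad and linear speed of sheet_guide below 0.02 m/s); the robot touches nothing.
It fails at once if the tablet is moved more than 30 mm or tipped over (distance of tablet from where it was at the start of the episode above 0.03 m or angle between tablet's own z axis and vertical above 0.35 rad).
It fails at once if the clipboard is moved more than 30 mm or tipped over (distance of clipboard from where it was at the start of the episode above 0.03 m or angle between clipboard's own z axis and vertical above 0.35 rad).
It fails at once if the stapler is moved more than 30 mm or tipped over (distance of stapler from where it was at the start of the episode above 0.03 m or angle between stapler's own z axis and vertical above 0.35 rad).
It fails at once if the pen cup is moved more than 30 mm or tipped over (distance of pen_cup from where it was at the start of the episode above 0.03 m or angle between pen_cup's own z axis and vertical above 0.35 rad).
It fails at once if the sheet guide is dropped: with the fingers off it, it falls faster than 0.6 m/s (a fall of about 20 mm) (contact force between sheet_guide and the fingers below 0.05 N and linear speed of sheet_guide above 0.6 m/s).
It also fails if it takes over 54 s, if anything falls off the work surface, if the arm or the gripper's body presses on something with over 40 N, if the wrist force passes 120 N, or if a joint passes its speed limit or range.

## Robot

A 7-joint arm with a two-finger parallel gripper is mounted at the origin on the work surface. World frame = base frame: x ahead of the robot, y to its left, z up, the work surface at z = 0. Lengths are in mm, angles in rad, forces in N, time in s.
With the tool pointing down it reaches from about 400 to 875 mm from the base axis. Payload 4.4 kg.
Tool frame: the origin (TCP) lies between the finger pads; the fingertips stand 17 mm ahead of it and the grasp point (between the pads) lies 2 mm behind it; z points along the fingers, y is the line along which they close (so a half turn about z gives the same grasp; the last joint's range is limited). The gripper opens to 85 mm and grips with 20 to 120 N. Pads are 22 mm wide; open, the fingers measure 114 mm over their backs; the gripper's body (76 mm by 85 mm) begins 54 mm behind the grasp point. The pads swing forward as they close: fully open they stand 13 mm farther back than shut.
Start: joints at [-1.276, 0.628, 0.038, 1.517, -0.027, 0.996, -0.02], TCP at [229.443, 608.172, 248.313] pointing down, gripper open.
Joint ranges: [-3.06, 3.06], [-0.37, 2.12], [-1.25, 1.32], [0.18, 2.47], [-1.1, 4.24], [0.23, 1.98], [-2.94, 2.94]. Speed limits (rad/s): [2.57, 2.57, 3.14, 3.14, 3.14, 3.14, 3.14].

## Interface

Orientations are given as [roll, pitch, yaw] about the fixed x, y, z axes, in that order (R = Rz(yaw) Ry(pitch) Rx(roll)).
In Python, from cell import sensors, get_image, ctrl gives the robot as it stands.
- The arm moves only by the tool send_rows, never from a script. Its argument "series" is a list of rows, each a list of 3 entries, a list of its own where there are three numbers: the finger opening in mm, from 0 to 85.4, then the shift along the world's x, y, z in units of 60 mm (1.0 is 60 mm), then the turn, a rotation vector about the world's x, y, z in units of 5 degrees (1.0 is 5 degrees). A call has 1 to 8 rows; each row shifts and turns the commanded pose from where the row before left it; what a row does not reach is not made up. A row lasts 1/8 s, in which the tool goes at most 62.5 mm and 10.7 degrees, less where a joint would pass 70% of its speed; a pose out of reach is approached as far as the arm can. A call is refused whole if a number of a shift passes 1 or a number of a turn 1, either way. A call with a gripper value outside its range is refused whole. The fingers move at their own pace and stop on an object; the grip force is fixed at half the most. Time passes only in rows, so rows that do not move let the fingers close. It gives the time, the measured TCP pose, the force, the opening and the grip force at its end, in the units of the state.
- sensors.read_state(): the state, without advancing time (a new reading comes with each control period).
- get_image(name): name is "scene" or "top"; returns a dict with "img" (420x560x3 uint8, red, green, blue), "depth" (420x560 float32, mm along the optical axis (not along the pixel's ray), 0 where there is no reading), "vfov" (degrees; the focal length in pixels is half the picture's height over the tangent of half this angle, whatever the lens; pixels are square), "cx", "cy" (the principal point, pixels), "world_to_cam" (4x4, takes a point from world to camera coordinates). Camera axes: x right, y down, z forward; pixel columns grow to the right and rows downward; lengths in mm; the calibration is good to about 2 mm. A picture is of the moment at which its call begins.
- ctrl.finish_job(): hands the job in; it is judged then, once.
The state is a dict: "clock": time; "qpos": joint angles; "qd": joint speeds; "tau": joint torques, N m; "eef_pos": TCP position; "tool_rot": TCP orientation; "force": force on the tool from outside, world axes, zero at the start; "torque": the same for the moment, N m; "width": finger opening in mm; "gripper_force": force on a finger pad.
Only numpy, scipy, OpenCV 4.12 (cv2) and the standard library are available. Lean on these libraries where they do the work, as an engineer would, in place of code of your own. Each camera call takes 0.05 s, during which the arm holds its last target. There are 200 camera calls.

## Working session

There is one attempt and no reset: what is moved stays moved. The work goes in short steps, Python scripts to look and compute and a tool call to move; the robot and the scene stay as the last step left them, time stands still between calls to the robot, and variables do not carry over. Pictures are saved under pics/ and viewed, at most 10 in all, crops included, and the job is handed in when it is done.

Besides the shell and the picture viewer there is one more tool, called by a JSON object that holds its "fn" and its "kwargs". send_rows: Moves the arm, as the interface text tells. Its arguments: {"type":"object","properties":{"series":{"type":"array"}},"required":["series"]}

```bash
ls; mkdir -p pics; cat > h.py <<'E'
import numpy as np, cv2
from cell import sensors, get_image, ctrl
def grab(n):
    d=get_image(n); np.savez(f'{n}.npz',**d); return d
def load(n): return dict(np.load(f'{n}.npz'))
def pts(d):
    h,w=d['depth'].shape; f=h/2/np.tan(np.radians(float(d['vfov']))/2)
    u,v=np.meshgrid(np.arange(w),np.arange(h)); z=d['depth']
    c=np.stack([(u-d['cx'])/f*z,(v-d['cy'])/f*z,z,np.ones_like(z)],-1)
    return (c@np.linalg.inv(d['world_to_cam']).T)[...,:3]
E
python3 - <<'E'
from h import *
s=sensors.read_state(); print(s['clock'],s['eef_pos'],s['tool_rot'],s['width'])
for n in('scene','top'):
    d=grab(n); print(n,d['vfov'],d['world_to_cam'].round(2).tolist())
    cv2.imwrite(f'pics/{n}0.png',cv2.resize(d['img'][...,::-1],(800,600)))
E
```

```text
pics
0.0 [229.23659384 607.60481117 247.37223907] [-3.13968792e+00  4.41972006e-05  2.78080712e+00] 85.29791204595236
scene 44.30057514736242 [[0.63, 0.78, -0.0, -273.91], [0.58, -0.47, -0.67, -330.32], [-0.52, 0.42, -0.74, 2042.4], [0.0, 0.0, 0.0, 1.0]]
top 48.36520776912794 [[0.02, -1.0, -0.02, -121.85], [-1.0, -0.02, -0.08, 617.42], [0.08, 0.02, -1.0, 1293.11], [0.0, 0.0, 0.0, 1.0]]
```

View pics/scene0.png

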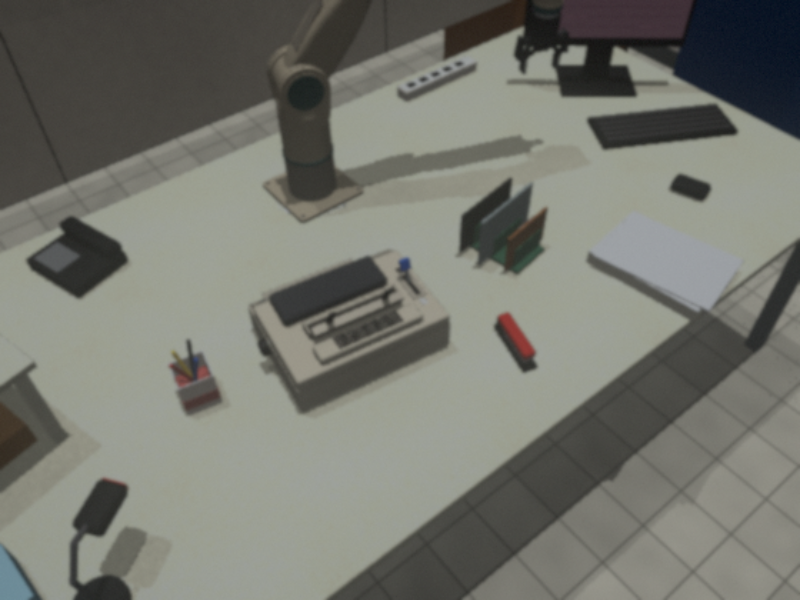

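View pics/top0.png

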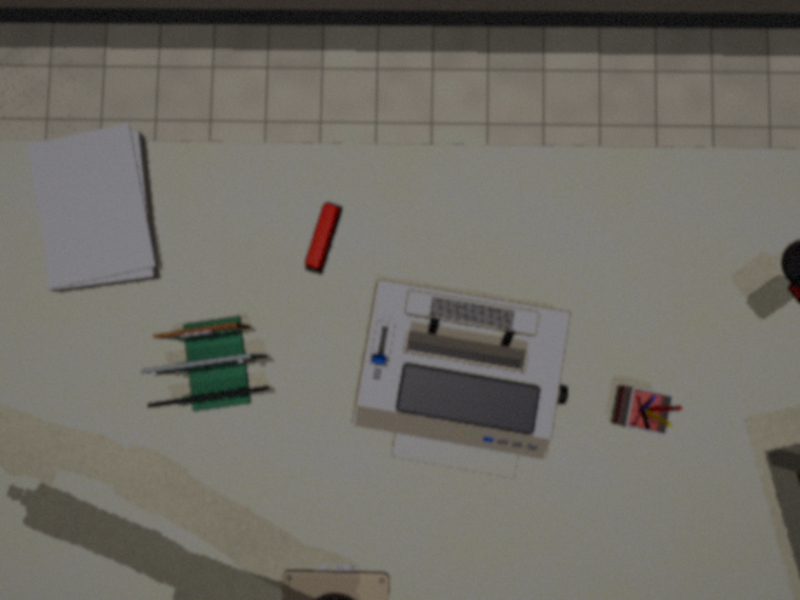

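The scene shows the sorter left of the printer. The grey guide is in the middle bay (top view 143–270, 372–357), with the tablet in front and the clipboard behind. The lever paddle is at (378,358), the printer deck spans about (355–570, 280–455), the stapler is at (322,237) and the pen cup at (645,408).

```bash
python3 - <<'E'
from h import *
d=load('top'); P=pts(d); im=d['img'].astype(int)
X,Y,Z=P[...,0],P[...,1],P[...,2]; U,V=np.meshgrid(np.arange(560),np.arange(420))
def rect(m,n):
    q=P[m]; print(n,len(q),'z',np.percentile(q[:,2],[2,50,98]).round(1)); 
    if len(q)>4:
        print('  rect',cv2.minAreaRect(q[:,:2].astype(np.float32)),'mean',q.mean(0).round(1))
s=np.s_
pr=(U>240)&(U<405)&(V>190)&(V<325)
rect(pr&(abs(Z-112)<6),'deck'); rect(pr&(abs(Z-138)<5)&(V>250),'cover')
rect(pr&(Z>60)&(Z<125),'printer')
rests=pr&(Z>165)&(U>285); rect(rests,'high')
blue=(im[...,2]>im[...,0]+50)&pr&(U<290); rect(blue,'lever')
so=(U>90)&(U<200)&(V>215)&(V<295)
rect(so&(Z>142),'guide'); rect(so&(abs(Z-132)<7)&(V>265),'tablet'); rect(so&(abs(Z-118)<7)&(V<245),'clip')
g=(im[...,1]>im[...,0]+25)&so; rect(g,'green'); rect(g&(Z<30),'greenbase')
# guide line fit
for n in('scene',):
    D=load(n);Q=pts(D)
    Zs=Q[...,2]; m=(abs(Q[...,0]-460)<200)&(Q[...,1]>150)&(Q[...,1]<480)&(Zs>142)&(Zs<165)
    q=Q[m];print('scene guide',len(q),cv2.minAreaRect(q[:,:2].astype(np.float32)),q.mean(0))
c=cv2.resize(d['img'][190:325,90:415,::-1],None,fx=2.46,fy=2.46,interpolation=cv2.INTER_CUBIC); cv2.imwrite('pics/crop1.png',np.clip(c*1.5,0,255).astype('uint8'))
E
```

```text
deck 6053 z [107.2 112.9 117.3]
  rect ((512.2836303710938, -231.92515563964844), (360.1400451660156, 252.20773315429688), 81.19316864013672) mean [ 521.9 -225.9  112.8]
cover 3267 z [133.9 138.7 142.5]
  rect ((468.549560546875, -242.760009765625), (248.46145629882812, 129.98313903808594), 81.67001342773438) mean [ 449.  -241.   138.5]
printer 8115 z [ 84.4 112.3 120.4]
  rect ((499.59075927734375, -240.10630798339844), (386.3270263671875, 275.5350646972656), 81.26992797851562) mean [ 495.6 -223.7  109.3]
high 182 z [ 166.6  196.7 1335.2]
  rect ((565.2948608398438, -222.7877197265625), (66.76229858398438, 176.78363037109375), 11.555585861206055) mean [ 549.5 -203.9  596.2]
lever 43 z [160.5 168.4 173.2]
  rect ((513.4696655273438, -80.00289916992188), (12.451427459716797, 20.260578155517578), 1.1243281364440918) mean [513.9 -80.9 168.2]
guide 311 z [ 144.1  153.4 1335.2]
  rect ((510.4790954589844, 100.71638488769531), (28.315387725830078, 486.437744140625), 4.367339611053467) mean [503.1 203.  278.1]
tablet 270 z [127.4 134.9 138.5]
  rect ((440.5001220703125, 237.16639709472656), (9.391578674316406, 195.14385986328125), 9.292923927307129) mean [440.7 236.4 134.6]
clip 204 z [111.9 119.7 124.5]
  rect ((560.4031982421875, 257.6640625), (12.431151390075684, 153.43899536132812), 9.223210334777832) mean [561.4 256.9 119.3]
green 1403 z [ 8.3 14.  70.7]
  rect ((526.7835693359375, 84.48686218261719), (168.66543579101562, 444.80572509765625), 9.355225563049316) mean [491.4 245.9  18.6]
greenbase 1348 z [ 8.3 13.8 19.6]
  rect ((499.76995849609375, 248.72695922851562), (168.7592315673828, 111.78140258789062), 9.209794998168945) mean [492.8 247.3  13.8]
scene guide 154 ((504.8670349121094, 249.03488159179688), (14.826103210449219, 197.67152404785156), 9.311209678649902) [505.84716184 244.29438278 149.89410773]
```

View pics/crop1.png

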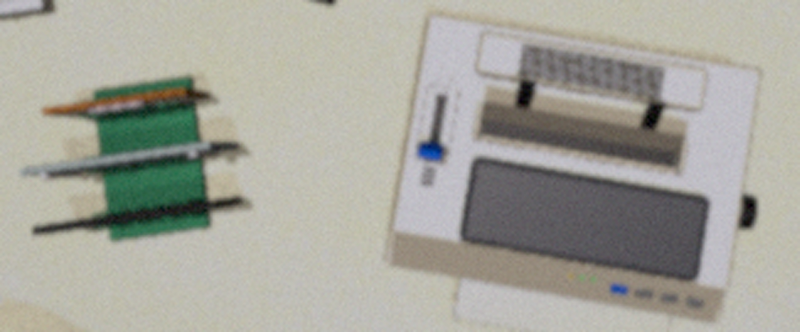

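```bash
python3 - <<'E'
from h import *
from scipy.optimize import minimize
d=load('top'); P=pts(d); im=d['img'].astype(int)
U,V=np.meshgrid(np.arange(560),np.arange(420)); pr=(U>240)&(U<405)&(V>190)&(V<325)
Z=P[...,2]
dark=im.sum(-1)
def loc(q,th): c,s=np.cos(th),np.sin(th); return np.c_[c*q[:,0]+s*q[:,1],-s*q[:,0]+c*q[:,1]]
for th in np.radians([-8.3,-8.7,-9.1]):
    q=loc(P[pr&(abs(Z-112.5)<4)],th)
    # sharp edges: median over strips of extremes
    def edge(q,ax,sgn,lo,hi,n=12):
        o=q[:,1-ax]; r=[]
        b=np.linspace(lo,hi,n+1)
        xs=[]
        for a,e in zip(b,b[1:]):
            k=q[(o>a)&(o<e),ax]
            if len(k)>3: r.append(sgn*np.max(sgn*k)); xs.append((a+e)/2)
        p=np.polyfit(xs,r,1); return np.median(r).round(1),p[0].round(4)
    cx,cy=np.median(q,0); print(np.degrees(th),'rear',edge(q,0,1,cy-150,cy+150),'left',edge(q,1,1,cx-60,cx+60),'right',edge(q,1,-1,cx-60,cx+60),'front',edge(q,0,-1,cy-150,cy+150))
    c=loc(P[pr&(abs(Z-138)<4)&(dark<260)],th); mx,my=np.median(c,0)
    print('   cover rear',edge(c,0,1,my-100,my+100),'front',edge(c,0,-1,my-100,my+100),'left',edge(c,1,1,mx-30,mx+20),'right',edge(c,1,-1,mx-30,mx+20))
    b=(im[...,2]>im[...,0]+50)&pr&(U<290); print('   lever',loc(P[b],th).mean(0))
    b=pr&(Z>165)&(Z<215)&(U>285); k=loc(P[b],th); m=k[:,1]>np.median(k[:,1]); print('  rests',len(k),k[m].mean(0),k[~m].mean(0),k.mean(0),Z[b].mean())
G=(U>90)&(U<200)&(V>215)&(V<295)&(Z>145)&(Z<162); q=P[G]; q=q[q[:,0]<540]
print('guide',len(q),cv2.minAreaRect(q[:,:2].astype(np.float32)),q.mean(0),cv2.fitLine(q[:,:2].astype(np.float32),cv2.DIST_HUBER,0,.01,.01).ravel())
E
```

```text
-8.3 rear (np.float64(666.0), np.float64(0.0079)) left (np.float64(23.5), np.float64(-0.0115)) right (np.float64(-334.0), np.float64(-0.0093)) front (np.float64(422.5), np.float64(0.0066))
   cover rear (np.float64(644.5), np.float64(0.278)) front (np.float64(434.8), np.float64(0.0079)) left (np.float64(-49.7), np.float64(-0.0543)) right (np.float64(-295.6), np.float64(-0.041))
   lever [520.21126859  -5.91242469]
  rests 117 [597.34527187 -90.64513319] [ 596.83191009 -214.57949309] [ 597.08639713 -153.14194716] 185.68086334003905
-8.7 rear (np.float64(666.8), np.float64(0.0007)) left (np.float64(27.4), np.float64(-0.0096)) right (np.float64(-330.2), np.float64(0.005)) front (np.float64(423.0), np.float64(-0.0002))
   cover rear (np.float64(645.5), np.float64(0.2842)) front (np.float64(436.0), np.float64(0.001)) left (np.float64(-46.5), np.float64(-0.0353)) right (np.float64(-292.2), np.float64(-0.0499))
   lever [520.23986758  -2.28055034]
  rests 117 [597.96353225 -86.4727014 ] [ 598.31540101 -210.40762502] [ 598.14097035 -148.96979964] 185.68086334003905
-9.1 rear (np.float64(667.7), np.float64(-0.0064)) left (np.float64(31.0), np.float64(-0.0005)) right (np.float64(-326.4), np.float64(0.0112)) front (np.float64(423.5), np.float64(-0.0072))
   cover rear (np.float64(646.3), np.float64(0.2774)) front (np.float64(437.0), np.float64(-0.0064)) left (np.float64(-43.3), np.float64(-0.036)) right (np.float64(-288.8), np.float64(0.0075))
   lever [520.24311082   1.35143517]
  rests 117 [598.55264874 -82.29605505] [ 599.76973089 -206.22550198] [ 599.16639102 -144.79039154] 185.68086334003905
guide 268 ((499.52374267578125, 244.71612548828125), (13.757874488830566, 198.24009704589844), 9.498539924621582) [501.60702224 245.80578672 152.91592481] [ 1.6506839e-01 -9.8628211e-01  5.0184424e+02  2.4485619e+02]
```

{"fn": "send_rows", "kwargs": {"series": [[0,[0.28,-0.81,0],[0,0,-0.86]],[0,[0.28,-0.81,0],[0,0,-0.86]],[0,[0.28,-0.81,0],[0,0,-0.86]],[0,[0.28,-0.81,0],[0,0,-0.86]],[0,[0.28,-0.81,0],[0,0,-0.86]],[0,[0.28,-0.81,0],[0,0,-0.86]],[0,[0.28,-0.81,0],[0,0,-0.86]]]}}

```text
clock: 0.98
eef_pos: [347.3, 266.3, 248.2]
tool_rot: [-3.142, 0.0, 2.253]
force: [1.0, -0.4, 0.4]
width: 0.4
gripper_force: 0.0
```

{"fn": "send_rows", "kwargs": {"series": [[0,[0.28,-0.81,0],[0,0,-0.86]],[0,[0.28,-0.81,0],[0,0,-0.86]],[0,[0.28,-0.81,0],[0,0,-0.86]],[0,[0.28,-0.81,0],[0,0,-0.86]],[0,[0.28,-0.81,0],[0,0,-0.86]],[0,[0.28,-0.81,0],[0,0,-0.86]],[0,[0.28,-0.81,0],[0,0,-0.86]],[0,[0,0,-0.3],[0,0,0]]]}}

```text
clock: 1.98
eef_pos: [466.5, -77.0, 231.0]
tool_rot: [3.138, 0.004, 1.723]
force: [0.4, 0.9, 0.1]
width: -0.4
gripper_force: 0.0
```

```bash
python3 - <<'E'
from h import *
s=sensors.read_state(); print(s['eef_pos'],s['qpos'],s['tool_rot'])
E
```

```text
[466.48268636 -76.98127296 231.03530923] [-0.18449027  0.42593144  0.39919527  2.02748857 -0.24056543  0.72787359
  0.51448933] [3.13784202 0.00353498 1.72261343]
```

{"fn": "send_rows", "kwargs": {"series": [[0,[0,0,-0.55],[0,0,0]],[0,[0,0.06,-0.5],[0,0,0]],[0,[0.2,-0.03,0],[0,0,0]],[0,[0.2,-0.03,0],[0,0,0]],[0,[0.2,-0.03,0],[0,0,0]]]}}

```text
clock: 2.6
eef_pos: [501.1, -74.1, 168.3]
tool_rot: [-3.141, -0.001, 1.73]
force: [-3.6, 0.8, 3.0]
width: -0.1
gripper_force: 1.9
```

{"fn": "send_rows", "kwargs": {"series": [[0,[0.2,-0.03,0],[0,0,0]],[0,[0.2,-0.03,0],[0,0,0]],[0,[0.2,-0.03,0],[0,0,0]],[0,[0,0,0],[0,0,0]]]}}

```text
clock: 3.1
eef_pos: [538.2, -79.7, 167.4]
tool_rot: [3.14, 0.001, 1.73]
force: [-0.2, 0.5, 1.0]
width: -0.3
gripper_force: 0.0
```

{"fn": "send_rows", "kwargs": {"series": [[0,[0,0,0.7],[0,0,0]],[40,[0,0,0.7],[0,0,0]],[40,[-0.1,0.9,0],[0,0,0]],[40,[-0.1,0.9,0],[0,0,0]],[40,[-0.1,0.9,0],[0,0,0]],[40,[-0.1,0.9,0],[0,0,0]],[40,[-0.1,0.9,0],[0,0,0]],[40,[-0.1,0.92,0],[0,0,0.06]]]}}

```text
clock: 4.1
eef_pos: [500.0, 247.3, 251.4]
tool_rot: [3.142, 0.0, 1.735]
force: [0.5, -0.6, 0.1]
width: 40.0
gripper_force: 0.0
```

{"fn": "send_rows", "kwargs": {"series": [[40,[0,0,0],[0,0,0]],[40,[0,0,0],[0,0,0]]]}}

```text
clock: 4.35
eef_pos: [500.4, 245.0, 251.1]
tool_rot: [-3.141, 0.001, 1.735]
force: [-0.1, -1.2, 0.5]
width: 40.1
gripper_force: 0.0
```

```bash
python3 - <<'E'
from h import *
a=grab('scene');b=grab('top')
c1=cv2.resize(a['img'][120:300,160:400],(800,600)); c2=cv2.resize(b['img'][185:330,90:415],(800,357))
cv2.imwrite('pics/a1.png',np.clip(c1[...,::-1]*1.4,0,255).astype('uint8')[::1])
P=pts(b);im=b['img'].astype(int);U,V=np.meshgrid(np.arange(560),np.arange(420))
m=(im[...,2]>im[...,0]+50)&(U>240)&(U<290)&(V>190)&(V<300); print('lever',P[m].mean(0),m.sum())
E
```

```text
lever [570.51124808 -89.56259749 166.41504026] 43
```

View pics/a1.png

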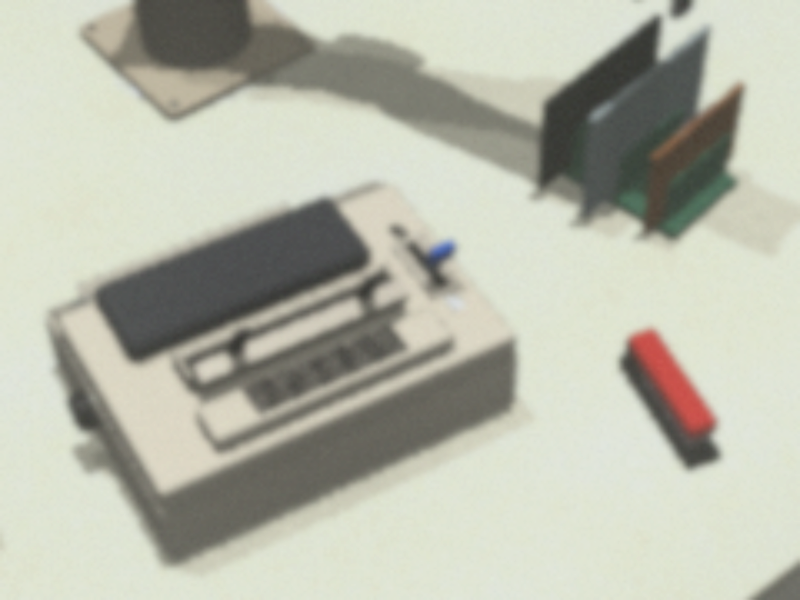

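The lever's blue paddle now leans to the rear (at (440,250); local x is about 47), and the sorter is untouched. Next I grasp the guide.

{"fn": "send_rows", "kwargs": {"series": [[40,[0,0,-0.6],[0,0,0]],[40,[0,0,-0.6],[0,0,0]],[40,[0,0,-0.4],[0,0,0]],[40,[0,0,-0.25],[0,0,0]],[0,[0,0,0],[0,0,0]],[0,[0,0,0],[0,0,0]],[0,[0,0,0],[0,0,0]],[0,[0,0,0],[0,0,0]]]}}

```text
clock: 5.45
eef_pos: [501.2, 246.0, 141.2]
tool_rot: [3.14, -0.001, 1.735]
force: [0.3, -0.8, 3.1]
width: 7.1
gripper_force: 59.4
```

{"fn": "send_rows", "kwargs": {"series": [[0,[0,0,0.2],[0,0,0]],[0,[0,0,0.4],[0,0,0]],[0,[0,0,0.5],[0,0,0]],[0,[0,0,0.5],[0,0,0]],[0,[0,0,0.5],[0,0,0]],[0,[0,0,0.5],[0,0,0]],[0,[0,0,0.5],[0,0,0]],[0,[0,0,0.3],[0,0,0]]]}}

```text
clock: 6.45
eef_pos: [500.8, 245.8, 346.6]
tool_rot: [3.139, -0.001, 1.735]
force: [-0.4, -0.1, -1.6]
width: 6.9
gripper_force: 58.8
```

{"fn": "send_rows", "kwargs": {"series": [[0,[0.03,-0.25,0],[0,0,-0.24]],[0,[0.03,-0.55,0],[0,0,-0.24]],[0,[0.03,-0.55,0],[0,0,-0.24]],[0,[0.03,-0.55,0],[0,0,-0.24]],[0,[0.03,-0.55,0],[0,0,-0.24]],[0,[0.03,-0.55,0],[0,0,-0.24]],[0,[0.03,-0.55,0],[0,0,-0.24]],[0,[0.03,-0.55,0],[0,0,-0.24]]]}}

```text
clock: 7.45
eef_pos: [513.8, -2.5, 343.5]
tool_rot: [-3.14, 0.001, 1.565]
force: [-0.9, -0.6, -1.6]
width: 6.8
gripper_force: 58.7
```

{"fn": "send_rows", "kwargs": {"series": [[0,[0.03,-0.55,0],[0,0,-0.24]],[0,[0.03,-0.55,0],[0,0,-0.24]],[0,[0.03,-0.55,0],[0,0,-0.24]],[0,[0.03,-0.55,0],[0,0,-0.24]],[0,[0.03,-0.55,0],[0,0,-0.24]],[0,[0.03,-0.55,0],[0,0,-0.24]],[0,[0.03,-0.55,0],[0,0,-0.24]],[0,[0,-0.1,0],[0,0,0]]]}}

```text
clock: 8.45
eef_pos: [525.4, -240.9, 343.5]
tool_rot: [-3.139, 0.002, 1.415]
force: [0.5, 0.9, -1.0]
width: 7.0
gripper_force: 58.7
```

```bash
python3 - <<'E'
from h import *
s=sensors.read_state(); print(s['eef_pos'],s['qpos'],s['tool_rot'],s['force'])
a=grab('scene');b=grab('top')
cv2.imwrite('pics/a2.png',np.clip(cv2.resize(a['img'][80:290,120:400,::-1],(800,600))*1.4,0,255).astype('uint8'))
E
```

```text
[ 525.43342427 -240.86011012  343.50903357] [ 0.00647844  0.48417488  0.58739268  1.60282073 -0.28461316  1.14313879
  0.5042717 ] [-3.13946783e+00  1.89432882e-03  1.41502684e+00] [ 0.49994028  0.89777122 -1.03078029]
```

View pics/a2.png

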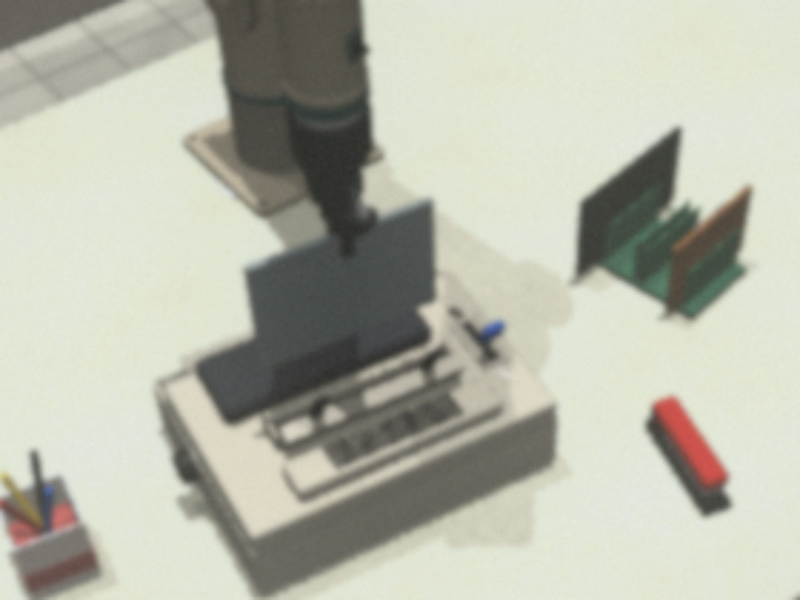

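The guide is held square and level above the printer. I measure how it sits in the hand.

```bash
python3 - <<'E'
from h import *
t=np.array([525.43,-240.86,343.5]); th=np.radians(-8.7); c,s=np.cos(th),np.sin(th)
for n in('scene','top'):
    P=pts(load(n)).reshape(-1,3); q=P-t
    l=np.c_[c*q[:,0]+s*q[:,1],-s*q[:,0]+c*q[:,1],q[:,2]]
    k=l[(abs(l[:,0])<15)&(abs(l[:,1])<130)&(l[:,2]>-150)&(l[:,2]<20)]
    w=k[(abs(k[:,1])>30)]
    print(n,len(w),'x',np.median(w[:,0]),'y ext',np.percentile(w[:,1],[0,1,99,100]).round(1),'z',np.percentile(w[:,2],[0,1,99,100]).round(1))
    if n=='scene':
        A=np.c_[w[:,1],w[:,2],np.ones(len(w))]; print(np.linalg.lstsq(A,w[:,0],rcond=None)[0])
        r=[];
        for z in range(-110,-10,10):
            y=w[abs(w[:,2]-z)<5,1]; r.append((y.min(),y.max()))
        print('edges',np.median(r,0)); 
        b=[w[abs(w[:,1]-y)<5,2].min() for y in range(-90,91,20)]; print('bottom',np.round(b,0))
        b=[w[abs(w[:,1]-y)<5,2].max() for y in range(-90,91,20)]; print('top',np.round(b,0))
E
```

```text
scene 1716 x 4.668259541795354 y ext [-98.6 -97.5  99.7 102.7] z [-130.5 -126.4   13.1   16.7]
[7.23839458e-03 1.81564231e-03 4.69236152e+00]
edges [-97.8168477  100.92280171]Traceback (most recent call last):
  File "<stdin>", line 15, in <module>
    return umr_minimum(a, axis, None, out, keepdims, initial, where)
ValueError: zero-size array to reduction operation minimum which has no identity
```

{"fn": "send_rows", "kwargs": {"series": [[0,[0.1,0,0],[0.083,0.544,0]],[0,[0.1,0,0],[0.083,0.544,0]],[0,[0.1,0,0],[0.083,0.544,0]],[0,[0.1,0,0],[0.083,0.544,0]],[0,[0.1,0,0],[0.083,0.544,0]],[0,[0.1,0,0],[0.083,0.544,0]],[0,[0.1,0,0],[0.083,0.544,0]],[0,[0.1,-0.02,0],[0.083,0.544,0]]]}}

```text
clock: 9.55
eef_pos: [576.1, -236.6, 343.9]
tool_rot: [-2.756, -0.002, 1.423]
force: [-0.3, 0.6, -2.0]
width: 7.4
gripper_force: 58.8
```

{"fn": "send_rows", "kwargs": {"series": [[0,[0,0,-0.3],[0,0,0]],[0,[0,0,-0.3],[0,0,0]],[0,[0,0,0],[0,0,0]],[0,[0,0,0],[0,0,0]]]}}

```text
clock: 10.05
eef_pos: [575.7, -238.2, 308.8]
tool_rot: [-2.758, -0.001, 1.421]
force: [0.4, 0.6, -1.9]
width: 7.3
gripper_force: 58.8
```

```bash
cat > m.py <<'E'
from h import *
from scipy.spatial.transform import Rotation as Ro
s=sensors.read_state(); t=np.array(s['eef_pos']); R=Ro.from_euler('xyz',s['tool_rot']).as_matrix()
print('tcp',t.round(1),'tool z',R[:,2].round(3),'y',R[:,1].round(3),'q',np.round(s['qpos'],2),'F',np.round(s['force'],1),s['clock'])
th=np.radians(-8.7); Rp=Ro.from_euler('z',th).as_matrix(); ch=np.array([526.6,-233.8,112])
f=Rp.T@(t+129*R[:,2]+Rp@[.7,1.5,0]-ch); zl=Rp.T@R[:,2]
print('foot in channel',f.round(1),'lean deg',np.degrees(np.arctan2(-zl[0],-zl[2])),'side',np.degrees(zl[1]),'yaw',np.degrees((Rp.T@R[:,1])[1]))
E
python3 m.py
```

```text
tcp [ 575.7 -238.2  308.8] tool z [-0.37   0.056 -0.927] y [ 0.917 -0.138 -0.374] q [ 0.06  0.81  0.56  1.16 -0.25  1.63  0.43] F [ 0.4  0.6 -1.9] 10.05
foot in channel [ 1.6  4.5 77.2] lean deg 21.985124198713518 side -0.016321157763301612 yaw 0.1391270490012665
```

{"fn": "send_rows", "kwargs": {"series": [[0,[-0.04,-0.07,-0.1],[0,0,0]],[0,[0,0,-0.3],[0,0,0]],[0,[0,0,-0.3],[0,0,0]],[0,[0,0,-0.1],[0,0,0]],[0,[0,0,0],[0,0,0]],[0,[0,0,0],[0,0,0]]]}}

```text
clock: 10.8
eef_pos: [573.5, -242.8, 260.7]
tool_rot: [-2.758, -0.0, 1.421]
force: [-0.8, -0.1, -2.1]
width: 6.9
gripper_force: 58.8
```

```bash
python3 m.py; python3 - <<'E'
from h import *
b=grab('top');a=grab('scene')
x=cv2.resize(b['img'][185:325,235:410,::-1],(700,560),interpolation=cv2.INTER_CUBIC)
cv2.imwrite('pics/a3.png',np.clip(x*1.5,0,255).astype('uint8'))
y=cv2.resize(a['img'][150:290,160:330,::-1],(728,600),interpolation=cv2.INTER_CUBIC)
cv2.imwrite('pics/a4.png',np.clip(y*1.5,0,255).astype('uint8'))
E
```

```text
tcp [ 573.5 -242.8  260.7] tool z [-0.37   0.056 -0.927] y [ 0.917 -0.138 -0.374] q [ 0.07  0.85  0.55  1.23 -0.26  1.53  0.44] F [-0.8 -0.1 -2.1] 10.8
foot in channel [ 0.2 -0.4 29.1] lean deg 21.967263721482418 side -0.03240093494706047 yaw 0.12173542484879547
```

View pics/a4.png

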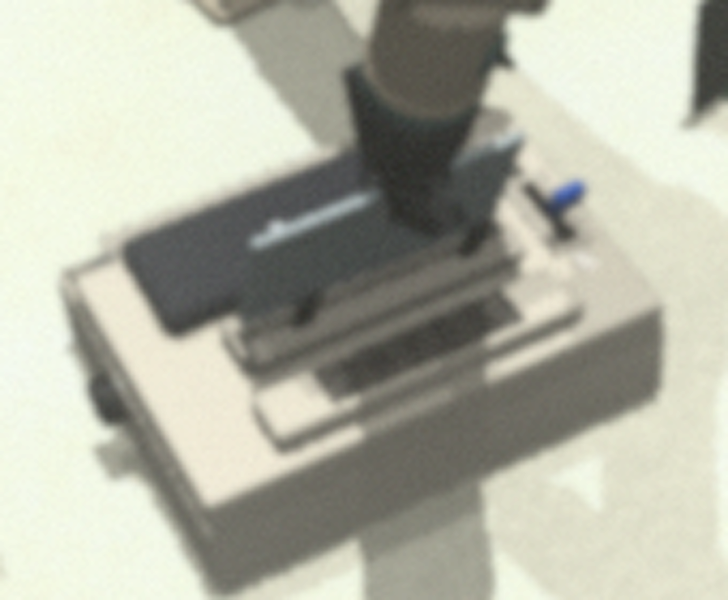

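The tilted guide is just above the channel, in front of both rests ((305,305) and (470,240)). I lower it gently while watching the force.

{"fn": "send_rows", "kwargs": {"series": [[0,[0,0,-0.1],[0,0,0]],[0,[0,0,-0.1],[0,0,0]],[0,[0,0,-0.1],[0,0,0]],[0,[0,0,-0.05],[0,0,0]],[0,[0,0,0],[0,0,0]]]}}

```text
clock: 11.52
eef_pos: [573.1, -242.5, 239.0]
tool_rot: [-2.757, -0.001, 1.421]
force: [-0.4, 0.8, -2.1]
width: 7.0
gripper_force: 58.9
```

```bash
python3 m.py
```

```text
tcp [ 573.1 -242.5  239. ] tool z [-0.371  0.057 -0.927] y [ 0.917 -0.138 -0.375] q [ 0.07  0.87  0.55  1.25 -0.27  1.49  0.44] F [-0.4  0.8 -2.1] 11.525
foot in channel [-0.4 -0.1  7.4] lean deg 22.047790491858258 side -0.0022190519611690724 yaw 0.12710417467109575
```

{"fn": "send_rows", "kwargs": {"series": [[0,[0,0,-0.05],[0,0,0]],[0,[0,0,-0.03],[0,0,0]],[0,[0,0,0],[0,0,0]]]}}

```text
clock: 11.9
eef_pos: [573.2, -242.6, 234.4]
tool_rot: [-2.757, -0.001, 1.421]
force: [-0.2, 0.7, -1.4]
width: 7.0
gripper_force: 58.9
```

{"fn": "send_rows", "kwargs": {"series": [[0,[0,0,-0.02],[0,0,0]],[0,[0,0,0],[0,0,0]]]}}

```text
clock: 12.15
eef_pos: [573.3, -242.7, 233.3]
tool_rot: [-2.758, -0.001, 1.421]
force: [-0.2, 0.3, -1.7]
width: 7.3
gripper_force: 58.9
```

{"fn": "send_rows", "kwargs": {"series": [[0,[0,0,-0.03],[0,0,0]],[0,[0,0,0],[0,0,0]]]}}

```text
clock: 12.4
eef_pos: [573.6, -242.7, 233.0]
tool_rot: [-2.759, -0.0, 1.421]
force: [0.6, 1.0, 5.4]
width: 7.1
gripper_force: 60.0
```

{"fn": "send_rows", "kwargs": {"series": [[0,[0,0,-0.03],[0,0,0]],[0,[0,0,0],[0,0,0]]]}}

```text
clock: 12.65
eef_pos: [574.0, -242.8, 232.8]
tool_rot: [-2.76, -0.0, 1.422]
force: [1.4, 1.7, 12.9]
width: 6.8
gripper_force: 61.0
```

{"fn": "send_rows", "kwargs": {"series": [[0,[0.04,-0.007,0],[0.04,0.25,0]],[0,[0.04,-0.007,0],[0.04,0.25,0]],[0,[0,0,0],[0,0,0]]]}}

```text
clock: 13.02
eef_pos: [578.9, -243.6, 230.8]
tool_rot: [-2.714, -0.001, 1.422]
force: [2.2, 1.0, 8.5]
width: 7.0
gripper_force: 60.4
```

```bash
python3 m.py
```

```text
tcp [ 578.9 -243.6  230.8] tool z [-0.41   0.062 -0.91 ] y [ 0.9   -0.135 -0.414] q [ 0.08  0.91  0.54  1.19 -0.27  1.54  0.44] F [2.2 1.  8.5] 13.025
foot in channel [ 0.5 -0.4  1.4] lean deg 24.483888709051186 side -0.03132668098013556 yaw 0.15826582526381866
```

Foot seated with a lean of 24.5°. Opening in small steps.

{"fn": "send_rows", "kwargs": {"series": [[10,[0,0,0],[0,0,0]],[13,[0,0,0],[0,0,0]],[16,[0,0,0],[0,0,0]],[20,[0,0,0],[0,0,0]],[26,[0,0,0],[0,0,0]],[34,[0,0,0],[0,0,0]],[34,[0,0,0],[0,0,0]]]}}

```text
clock: 13.9
eef_pos: [578.0, -243.5, 229.7]
tool_rot: [-2.713, -0.001, 1.421]
force: [-0.4, -0.3, 0.1]
width: 33.7
gripper_force: 0.0
```

{"fn": "send_rows", "kwargs": {"series": [[34,[0.04,-0.006,0.09],[0,0,0]],[34,[0.08,-0.012,0.18],[0,0,0]],[34,[0.16,-0.024,0.36],[0,0,0]],[34,[0.16,-0.024,0.36],[0,0,0]],[34,[0.16,-0.024,0.36],[0,0,0]],[34,[0,0,0.6],[0,0,0]],[34,[0,0,0.5],[0,0,0]],[34,[0,0,0],[0,0,0]]]}}

```text
clock: 14.9
eef_pos: [614.8, -249.8, 380.0]
tool_rot: [-2.719, 0.001, 1.421]
force: [0.7, 0.3, 0.0]
width: 34.2
gripper_force: 0.0
```

```bash
python3 - <<'E'
from h import *
b=grab('top');a=grab('scene')
x=cv2.resize(b['img'][185:325,235:410,::-1],(480,384)); y=cv2.resize(a['img'][150:290,160:330,::-1],(466,384))
y=cv2.resize(a['img'][150:290,160:330,::-1],(320,264)); y=cv2.copyMakeBorder(y,0,120,0,0,0)
cv2.imwrite('pics/a5.png',np.clip(np.hstack([x,y])*1.5,0,255).astype('uint8'))
th=np.radians(-8.7); c,s=np.cos(th),np.sin(th)
for n,d in(('top',b),('scene',a)):
    q=pts(d).reshape(-1,3)-[526.6,-233.8,112]
    l=np.c_[c*q[:,0]+s*q[:,1],-s*q[:,0]+c*q[:,1],q[:,2]]
    k=l[(l[:,2]>95)&(l[:,2]<140)&(abs(l[:,1])<120)&(l[:,0]>0)&(l[:,0]<90)]
    t=k[k[:,2]>122]
    print(n,len(k),len(t),t.mean(0).round(1),'y',np.percentile(k[:,1],[1,99]).round(1),'slope',np.polyfit(k[:,1],k[:,0],1),'lean',np.degrees(np.arctan(np.polyfit(k[:,2],k[:,0],1)[0])))
    f=l[(l[:,2]>20)&(l[:,2]<122)&(abs(l[:,1])<90)&(abs(l[:,1])>20)&(abs(l[:,0]-l[:,2]*.45)<14)]
    p=np.linalg.lstsq(np.c_[f[:,1:],np.ones(len(f))],f[:,0],rcond=None)[0]; print('  plane',p,np.degrees(np.arctan(p[1])),len(f))
E
```

```text
top 454 183 [ 61.3 -54.7 126.6] y [-99.7  -5.3] slope [-3.24222756e-04  5.42451826e+01] lean 31.07956642813812
  plane [ 0.04631851  0.50483167 -3.29623672] 26.78609013748894 663
scene 379 196 [ 64.2  -1.  126.4] y [-99.   96.2] slope [3.94796662e-03 6.17396271e+01] lean 18.850550157854993
  plane [3.83211758e-04 4.69065131e-01 7.73738738e+00] 25.129636163237773 402
```

View pics/a5.png

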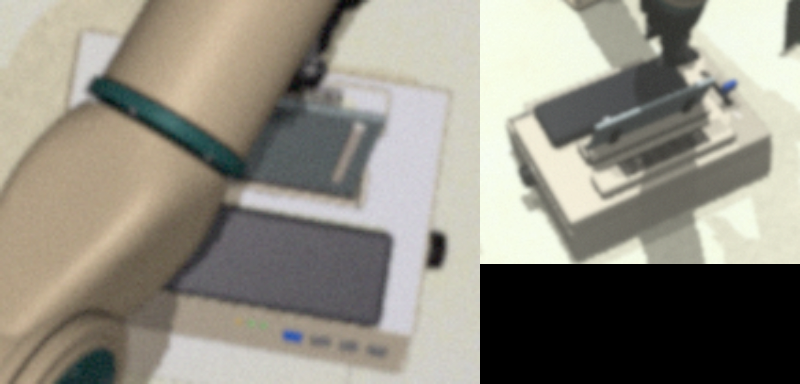

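The guide leans at 25° flush on the rests, with its ribs to the front. It is centred, the lever is at the rear and the gripper is clear.

```bash
python3 -c "
from h import *
print(ctrl.finish_job())"
```

```text
the job is handed in; nothing more can be done
None
```

I flipped the release lever to the rear and stood the sheet guide in the printer's channel, ribbed side forward, leaning about 25° on both rests. I handed the job in at about 15 s of the 54 s; the hand-in call returned no verdict.

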